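Build up two vacuum filter units on the manifold

ROBOT

A 6-joint arm with a two-finger parallel gripper is mounted at the origin on the work surface. World frame = base frame: x ahead of the robot, y to its left, z up, the work surface at z = 0. Lengths are in m, angles in rad, forces in N, time in s.
With the tool pointing down it reaches from about 0.375 to 0.975 m from the base axis. Payload 3.8 kg.
Tool frame: the origin (TCP) lies between the finger pads; the fingertips stand 22 mm ahead of it and the grasp point (between the pads) lies 3 mm ahead of it; z points along the fingers, y is the direction in which the jaws open and shut (so a half turn about z gives the same grasp; the last joint's range is limited). The gripper opens to 85 mm and grips with 20 to 120 N. Pads are 22 mm wide; open, the fingers measure 114 mm over their backs; the gripper's body (76 mm by 85 mm) begins 54 mm behind the grasp point. The pads swing forward as they close: fully open they stand 13 mm farther back than shut.
Start: joints at [-1.256, 0.264, 1.604, -0, 1.274, -0.037], TCP at [0.233, -0.634, 0.214] pointing down, gripper open.
Joint ranges: [-2.63, 2.63], [-0.94, 2.18], [0.31, 2.57], [-1.31, 4.45], [0, 2.66], [-2.55, 2.55]. Speed limits (rad/s): [2.57, 2.57, 3.14, 3.14, 3.14, 3.14].

INTERFACE

Orientations are given as a rotation vector (axis times angle).
In Python, from workcell import * gives the robot as it stands.
- The arm moves only by the tool step_arm, never from a script. Its argument "motion" is a list that holds one entry, the list of rows, each a list of 7 numbers: the finger opening in m, from 0 to 0.0854, then the shift along the world's x, y, z in m, then the turn, a rotation vector about the world's x, y, z in degrees. A call has exactly 8 rows; each row is the pose to reach, as a shift and turn from the pose measured when the call began; what a row does not reach only later rows make up. A row lasts 1/8 s, in which the tool goes at most 62.5 mm and 10.7 degrees, less where a joint would pass 70% of its speed; a pose out of reach is approached as far as the arm can. A call with a gripper value outside its range is refused whole. The fingers move at their own pace and stop on an object; "newtons" is the grip in N (left out, the last holds). Time passes only in rows, so rows that repeat a pose let the fingers close, or fill a call up. It gives the time, the measured TCP pose, the force and the opening at its end, in the units of the state.
- read_state(): the state, without advancing time (a new reading comes with each control period).
- read_camera(name): name is "side" or "top" or "wrist"; returns (picture, depth): 400x640x3 uint8, blue, green, red; 400x640 float32, m along the optical axis (not along the pixel's ray), 0 where there is no reading.
- get_calibration(name): a dict with "K" (3x3 intrinsics, pixels), "world_from_camera" (4x4, takes a point from camera to world coordinates). Camera axes: x right, y down, z forward; pixel columns grow to the right and rows downward; lengths in m; the calibration is good to about 2 mm. The wrist camera is an equidistant fisheye: a pixel r from the principal point sees the ray r / f radians off the axis. A picture is of the moment at which its call begins: read the wrist's pose just before it. get_calibration takes no time and is no camera call; for the wrist camera it gives the pose at the moment of the call.
- finish_job(): hands the job in, once; it reports no verdict.
Trained networks look in the newest picture that a camera, given by its name, has taken for a name from the list of things; names that differ only in an ending like _2 or _b are one class to them, and where a whole thing is asked for, a point or a joint stands for the part that bears it (a point fixed in the world has none). Each returns a list of dicts, best first, with "score" (0 to 1); they miss things now and then, are a little off and sometimes report something else, mostly with a low value. They report only what shows in the picture. A call takes as long as a camera call. They do not tell look-alikes from the thing itself.
- spot_in(camera, thing): "xyz" ([x, y, z] in m, in the coordinates of the camera as it stood for that picture, good to about 4 mm: the middle of the surface that is visible of it).
- regions_of(camera, thing): "region" (400x640 bool, what is visible of it).
The state is a dict: "time": time; "q": joint angles; "joint_vel": joint speeds; "joint_torque": joint torques, N m; "tool_pos": TCP position; "tcp_rot": TCP orientation; "wrist_force": force on the tool from outside, world axes, zero at the start; "torque": the same for the moment, N m; "width": opening from 0.0 (shut) to 1.0 (fully open).
Only numpy, scipy, OpenCV 4.12 (cv2) and the standard library are available. Lean on these libraries where they do the work, as an engineer would, in place of code of your own. Each camera call takes 0.05 s, during which the arm holds its last target. There are 200 camera calls.

TASK

Build up both vacuum filter units on the manifold from the bottom upwards: set each filter support in the holder of its size, then the matching funnel down over it, everything fully seated and upright. When both funnels are on, and not before, close the big funnel with its lid. Leave the sample bottle, the beaker and the culture dishes standing where they are.

Things in the scene. Friction and masses are not known exactly. Their poses are not given: they have to be found in the camera images.
- big_holder: Fixed steel cup, 48 mm across, 30 mm high, on one of the 3 ports (120 mm apart in a row) of the vacuum manifold, a lying steel tube with valve levers, maybe askew. Other ports: the small holder and a plain black stopper 28 mm across, 18 high. Origin: centre of underside, 92 mm above the bench; z up. Rim 30 mm above origin. Round socket in its top, 39 mm across, 10 deep.
- small_holder: The smaller fixed holder on another port of the same manifold: steel cup 30 mm across at the rim, 30 mm high, with a round socket in its top 24 mm across and 10 mm deep. Origin: centre of its underside, 92 mm above the bench; z up.
- big_support: Loose steel disc, its face full of small holes, 0.16 kg, standing on its spigot. Origin: centre of underside, z up. Heights over origin: spigot 0-8 mm, 36 across (foot tapered to 28); flange 8-17, 54 across, straight to 14, top bevelled to 48. Seated: spigot in big holder's socket, flange on its rim (overhang 3 mm), origin 22 mm above the holder's origin.
- small_support: Loose perforated steel disc like the big support with the same heights, but flange 34 mm across (top bevelled to 29), spigot 21 across (foot tapered to 14); 0.06 kg. Origin: centre of underside, z up. Seated: spigot in the small holder's socket, flange on its rim, origin 22 mm above the holder's origin.
- big_funnel: Loose upright open steel tube, 90 mm tall, 0.3 kg: barrel 50 mm outside, 44 inside; at its foot a skirt 66 across, 14 high, then sloping in to the barrel at 22 mm. Origin: centre of underside, z up. Underneath, the skirt is hollow, 57 across, 8 deep, and drops over the big support's flange, barrel resting on its face: origin 9 mm above the support's origin.
- small_funnel: Loose upright open steel tube, 72 mm tall, 0.14 kg: barrel 31 mm outside, 25 inside; skirt 46 across, 14 high, then sloping in to the barrel at 22 mm; hollow underneath, 37 across, 8 deep. Origin: centre of underside, z up. Seated over the small support's flange: origin 9 mm above the support's origin. It gets no lid.
- funnel_lid: Loose steel lid of the big funnel, 0.12 kg. Origin: centre of underside, z up. Heights over origin: spigot 0-8 mm, 40 across (foot tapered to 32); round plate 8-13, 54 across; knob 13-37, 22 across. On the funnel the spigot is in the mouth and the plate on the rim: origin 82 mm above the funnel's origin.
- sample_bottle: Bystander: closed white sample bottle with a blue screw cap, 54 mm across and 106 mm tall, loose. Origin: centre of its underside.
- beaker: Bystander: empty glass beaker, 64 mm across at the rim and 80 mm tall, loose. Origin: centre of its underside.
- culture_dishes: Bystander: two closed clear culture dishes with pinkish medium, one on the other, 60 mm across and 31 mm tall together, loose and moving as one. Origin: centre of the underside.
There are look-alikes about, which are no part of the job. Leave any orange, purple or turquoise look-alike of the funnel_lid alone.

How it is judged:
By the outcome, as a careful person would: the job done as asked, in the order asked, and still so for the second after the job is handed in, with the robot touching nothing.
It also fails if it takes over 115 s, if anything falls off the work surface, if the arm or the gripper's body presses on something with over 40 N, if the wrist force passes 120 N, or if a joint passes its speed limit or range.

## Working session

There is one attempt and no reset: what is moved stays moved. The work goes in short steps, Python scripts to look and compute and a tool call to move; the robot and the scene stay as the last step left them, time stands still between calls to the robot, and variables do not carry over. Pictures are saved under pics/ and viewed, on a budget of 14 in all, crops included, one or two more only if the job needs it, and the job is handed in when it is done.

Besides the shell and the picture viewer there is one more tool, called after "Request:" as name(argument=value, ...) on one line, values as JSON. step_arm: Moves the arm, as the interface text tells. Its arguments: {"type":"object","properties":{"motion":{"type":"array"},"newtons":{"type":"number"}},"required":["motion"]}

```bash
mkdir -p pics; ls; cat > h.py <<'E'
from workcell import *
import numpy as np, cv2
def w(cam,p):
    T=get_calibration(cam)["world_from_camera"]; T=np.array(T); return T[:3,:3]@np.array(p)+T[:3,3]
def cloud(cam,depth):
    c=get_calibration(cam);K=np.array(c["K"]);T=np.array(c["world_from_camera"])
    v,u=np.mgrid[:400,:640]; x=(u-K[0,2])/K[0,0]; y=(v-K[1,2])/K[1,1]
    if cam=="wrist":
        r=np.hypot(x,y)+1e-9; s=np.tan(np.minimum(r,1.5))/r; x,y=x*s,y*s
    P=np.stack([x*depth,y*depth,depth],-1)
    return P@T[:3,:3].T+T[:3,3]
E
python3 - <<'E'
from h import *
names="big_holder small_holder big_support small_support big_funnel small_funnel funnel_lid sample_bottle beaker culture_dishes".split()
for cam in ["top","side"]:
    im,d=read_camera(cam); cv2.imwrite(f"pics/{cam}0.png",im); np.save(cam+"0.npy",d); C=cloud(cam,d)
    K=np.array(get_calibration(cam)["K"])
    for n in names:
        for r in spot_in(cam,n)[:4]:
            p=np.array(r["xyz"]); uv=K@p/p[2]
            print(cam,n,round(r["score"],2),np.round(w(cam,p),3),uv[:2].round())
print(read_state())
E
```

```text
pics
top big_holder 0.95 [0.604 0.026 0.114] [307. 167.]
top small_holder 0.71 [ 0.625 -0.088  0.115] [359. 158.]
top big_support 0.92 [0.435 0.206 0.015] [235. 242.]
top big_support 0.15 [0.604 0.339 0.048] [178. 170.]
top small_support 0.45 [ 0.438 -0.356  0.02 ] [466. 243.]
top big_funnel 0.82 [0.607 0.34  0.049] [177. 169.]
top small_funnel 0.77 [0.47  0.344 0.033] [176. 226.]
top funnel_lid 0.93 [ 0.388 -0.207  0.014] [403. 263.]
top funnel_lid 0.86 [ 0.641 -0.226  0.014] [411. 160.]
top funnel_lid 0.82 [ 0.49  -0.213  0.014] [406. 221.]
top funnel_lid 0.57 [ 0.368 -0.291  0.016] [439. 272.]
top sample_bottle 0.74 [ 0.437 -0.083  0.105] [356. 243.]
top sample_bottle 0.59 [ 0.485 -0.212  0.012] [405. 223.]
top beaker 0.97 [0.475 0.085 0.005] [284. 226.]
top culture_dishes 0.59 [ 0.585 -0.339  0.031] [459. 182.]
side big_holder 0.59 [0.608 0.019 0.115] [359. 192.]
side small_holder 0.51 [ 0.626 -0.095  0.117] [375. 220.]
side small_holder 0.38 [0.473 0.34  0.035] [302. 163.]
side big_support 0.72 [0.426 0.205 0.016] [285. 192.]
side small_support 0.67 [ 0.439 -0.368  0.02 ] [279. 
[... 528 characters left out ...]
s 0.85 [ 0.586 -0.347  0.03 ] [370. 351.]
{'time': 1.1, 'q': array([-1.25593851e+00,  2.63918231e-01,  1.60399533e+00,  1.86081169e-05,
        1.27370764e+00, -3.68933303e-02]), 'joint_vel': array([-0.0012671 , -0.00162789,  0.00061997, -0.00036726, -0.00017611,
       -0.0007574 ]), 'joint_torque': array([ 2.69580036e-03, -5.15069318e+01, -3.67729104e+01,  4.23000629e-04,
        7.24839156e-04,  1.90878971e-06]), 'tool_pos': array([ 0.23257274, -0.63366138,  0.21426995]), 'tcp_rot': array([-3.09310079e+00, -5.49671520e-01, -2.14676665e-05]), 'wrist_force': array([ 0.78314271, -0.51037255, -0.58259003]), 'torque': array([-0.02741959, -0.034287  ,  0.02077407]), 'width': 0.9991691258950834}
```

```bash
python3 - <<'E'
import cv2
im=cv2.imread("pics/top0.png"); cv2.imwrite("pics/top1.png",cv2.resize(im[110:310,140:520],(800,421),interpolation=cv2.INTER_CUBIC))
im=cv2.imread("pics/side0.png"); cv2.imwrite("pics/side1.png",cv2.resize(im[120:400,210:480],None,fx=2,fy=2,interpolation=cv2.INTER_CUBIC))
E
```

```text
(no output)
```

View pics/top1.png

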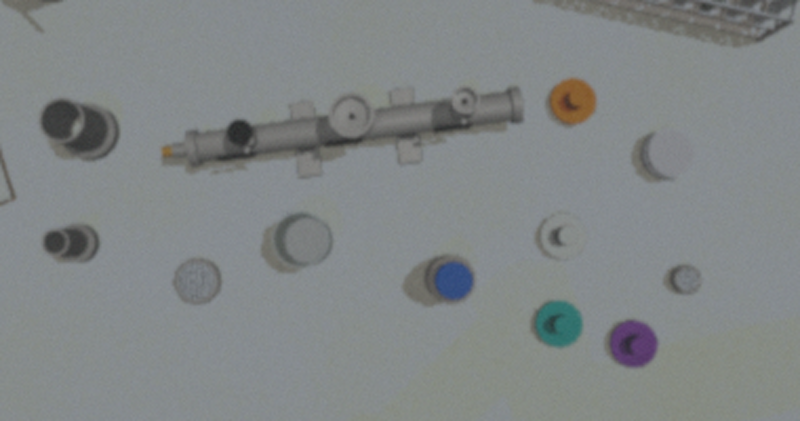

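View pics/side1.png

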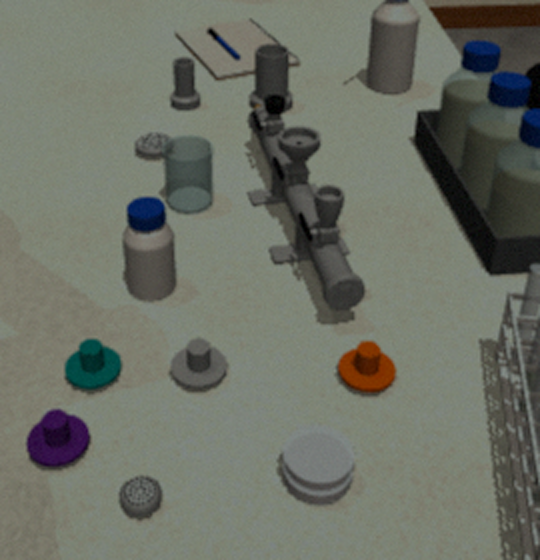

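```bash
python3 - <<'E'
from h import *
C=cloud("top",np.load("top0.npy"))
T=np.array(get_calibration("top")["world_from_camera"]);print("campos",T[:3,3].round(3), np.array(get_calibration("top")["K"]).round(1).tolist())
def f(n,x,y,r,z0,z1):
    m=(np.hypot(C[...,0]-x,C[...,1]-y)<r)&(C[...,2]>z0)&(C[...,2]<z1)
    P=C[m]; 
    if len(P)<4: print(n,len(P));return
    (cx,cy),R=cv2.minEnclosingCircle(P[:,:2].astype(np.float32))
    print(n,len(P),"mean",P.mean(0).round(4),"circ",round(cx,4),round(cy,4),round(R,4),"z",np.percentile(P[:,2],[5,50,95]).round(4))
f("bench",.5,-.02,.04,-.05,.05)
f("big_holder",.604,.026,.04,.112,.13)
f("small_holder",.625,-.091,.03,.112,.13)
f("stopper",.583,.145,.03,.095,.13)
f("big_support",.435,.206,.045,.010,.03)
f("small_support",.438,-.36,.035,.010,.03)
f("big_funnel",.607,.34,.06,.075,.11)
f("bf_skirt",.607,.34,.06,.008,.022)
f("small_funnel",.47,.344,.05,.058,.09)
f("sf_skirt",.47,.344,.05,.008,.022)
f("lid plate",.489,-.215,.04,.007,.02)
f("lid knob",.489,-.215,.04,.027,.05)
E
```

```text
campos [ 0.462 -0.012  0.946] [[379.3, 0.0, 318.4], [0.0, 379.3, 206.2], [0.0, 0.0, 1.0]]
bench 806 mean [ 4.998e-01 -1.990e-02  1.000e-04] circ 0.5 -0.02 0.0401 z [-0.0027  0.0001  0.0029]
big_holder 244 mean [0.6088 0.0272 0.1183] circ 0.6082 0.027 0.0243 z [0.1122 0.1201 0.1241]
small_holder 116 mean [ 0.6254 -0.092   0.1182] circ 0.6259 -0.091 0.0153 z [0.1123 0.12   0.1234]
stopper 120 mean [0.5908 0.1455 0.1097] circ 0.5908 0.1456 0.0135 z [0.1071 0.1098 0.1123]
big_support 385 mean [0.43   0.2082 0.0165] circ 0.4301 0.2086 0.0271 z [0.0133 0.0167 0.0194]
small_support 159 mean [ 0.4392 -0.3566  0.017 ] circ 0.4395 -0.3574 0.017 z [0.0132 0.0172 0.0197]
big_funnel 195 mean [0.6044 0.3437 0.0854] circ 0.6047 0.3439 0.026 z [0.0766 0.087  0.0913]
bf_skirt 226 mean [0.601  0.3339 0.0155] circ 0.6049 0.3434 0.0336 z [0.01   0.0152 0.0202]
small_funnel 106 mean [0.4725 0.3527 0.0676] circ 0.4733 0.3526 0.0163 z [0.0596 0.0699 0.0732]
sf_skirt 135 mean [0.4722 0.3447 0.0154] circ 0.4723 0.353 0.0233 z [0.0109 0.0155 0.0199]
lid plate 300 mean [ 0.4875 -0.2152  0.0131] circ 0.4877 -0.2164 0.0273 z [0.0106 0.013  0.016 ]
lid knob 75 mean [ 0.4875 -0.2154  0.0364] circ 0.4876 -0.2162 0.0111 z [0.0293 0.0369 0.0395]
```

```bash
python3 - <<'E'
from h import *
C=cloud("top",np.load("top0.npy"))
d=np.array([0.1448,-0.9895]);n=np.array([0.9895,0.1448])
for c in ([.6083,.027],[.6257,-.0915]):
    P=C.reshape(-1,3);q=P[:,:2]-c;s=q@d;t=q@n
    for k in range(-60,61,10):
        row=[]
        for l in range(-50,51,10):
            m=(abs(s*1e3-k)<5)&(abs(t*1e3-l)<5); row.append(int(1e3*P[m,2].max()) if m.any() else -1)
        print(k,row)
    print()
E
```

```text
-60 [1, 10, 9, 56, 64, 63, 62, 7, 9, 8, 1]
-50 [2, 7, 6, 52, 62, 64, 61, 52, 8, 8, 3]
-40 [2, 3, 3, 52, 63, 63, 61, -1, 3, 3, 1]
-30 [3, 3, 1, 80, 63, 64, 62, 51, 2, 2, 3]
-20 [3, 4, 5, 121, 125, 125, 124, 119, -1, 2, 3]
-10 [2, 3, 3, 122, 120, 114, 116, 124, -1, -1, 2]
0 [3, 2, 2, 124, 115, 114, 113, 124, -1, -1, 4]
10 [2, 3, 1, 124, 123, 115, 122, 123, -1, -1, 2]
20 [2, 2, 1, 120, 124, 125, 124, 121, 1, 2, 3]
30 [2, 3, 2, 52, 63, 64, 61, -1, 3, 1, 3]
40 [2, 4, 2, 50, 62, 64, 62, 51, 2, 3, 3]
50 [3, 8, 8, 54, 61, 63, 62, 6, 8, 8, 3]
60 [1, 8, 11, 51, 61, 65, 64, 52, 9, 8, 2]

-60 [1, 8, 11, 51, 61, 65, 64, 52, 9, 8, 2]
-50 [4, 9, 8, 53, 62, 62, 61, 51, 9, 6, 2]
-40 [2, 2, 3, 54, 64, 64, 63, -1, 1, 2, 3]
-30 [2, 3, 3, 80, 61, 64, 62, 49, 2, 4, 1]
-20 [2, 2, 3, 79, 62, 64, 62, -1, 2, 4, 3]
-10 [2, 2, 2, 81, 123, 123, 124, 50, 2, 3, 3]
0 [2, 3, 3, 120, 123, 114, 123, -1, 2, 2, 2]
10 [4, 3, 2, 77, 123, 123, 122, -1, -1, 3, 2]
20 [3, 2, 2, 53, 63, 65, 59, -1, -1, 3, 2]
30 [1, 1, 2, 49, 61, 63, 61, 52, 2, 2, 3]
40 [5, 2, 3, 52, 63, 63, 61, 49, 2, 3, 2]
50 [2, 4, 2, 49, 61, 64, 63, 51, 3, 3, 3]
60 [4, 2, 5, 62, 66, 68, 65, 58, 2, 3, 1]
```

Request:
step_arm(motion=[[[0.06,0.03,0.035,-0.01,0,0,0],[0.06,0.06,0.08,-0.025,0,0,0],[0.06,0.09,0.12,-0.04,0,0,0],[0.06,0.12,0.16,-0.05,0,0,0],[0.06,0.15,0.2,-0.06,0,0,0],[0.06,0.18,0.24,-0.07,0,0,0],[0.06,0.207,0.277,-0.074,0,0,0],[0.06,0.207,0.277,-0.074,0,0,0]]], newtons=40)

```text
time: 2.1
tool_pos: [0.4409, -0.354, 0.1399]
tcp_rot: [-3.091, -0.556, 0.0]
wrist_force: [0.3, -0.4, 0.1]
width: 0.707
```

```bash
python3 - <<'E'
from h import *
s=read_state(); im,d=read_camera("wrist"); cv2.imwrite("pics/w0.png",im); C=cloud("wrist",d)
print(s["tool_pos"].round(4))
r=spot_in("wrist","small_support")
for k in r[:2]: print(k["score"],w("wrist",k["xyz"]).round(4))
m=(C[...,2]>.008)&(C[...,2]<.03)&(np.hypot(C[...,0]-.4395,C[...,1]+.357)<.03)&(d>0)
P=C[m];print(len(P));print(P.mean(0) if len(P) else 0, cv2.minEnclosingCircle(P[:,:2].astype(np.float32)) if len(P) else 0)
E
```

```text
[ 0.4409 -0.354   0.1399]
0.64 [ 0.4379 -0.3585  0.0166]
994
[ 0.44060127 -0.35765769  0.01703596] ((0.4395449459552765, -0.35839277505874634), 0.01760861650109291)
```

View pics/w0.png

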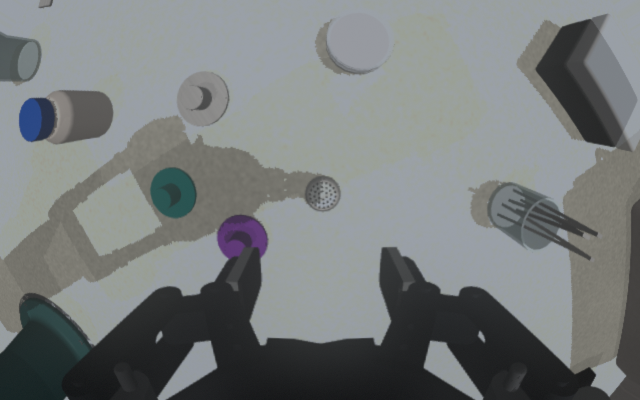

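Request:
step_arm(motion=[[[0.05,-0.001,-0.004,-0.03,0,0,0],[0.05,-0.001,-0.004,-0.07,0,0,0],[0.05,-0.001,-0.004,-0.1,0,0,0],[0.05,-0.001,-0.004,-0.115,0,0,0],[0.05,-0.001,-0.004,-0.115,0,0,0],[0.02,-0.001,-0.004,-0.115,0,0,0],[0.02,-0.001,-0.004,-0.115,0,0,0],[0.02,-0.001,-0.004,-0.115,0,0,0]]], newtons=40)

```text
time: 3.2
tool_pos: [0.4395, -0.3611, 0.0266]
tcp_rot: [3.091, 0.552, 0.002]
wrist_force: [-0.3, -0.1, 0.8]
width: 0.237
```

```bash
python3 - <<'E'
from h import *
print(read_state()["width"],read_state()["tool_pos"])
im,d=read_camera("wrist"); cv2.imwrite("pics/w1.png",im); C=cloud("wrist",d)
m=(C[...,2]>.008)&(C[...,2]<.03)&(np.hypot(C[...,0]-.4395,C[...,1]+.357)<.05)&(d>0)
P=C[m];print(len(P),P.mean(0));
E
```

```text
0.23738822971028667 [ 0.43949979 -0.36112166  0.02655758]
2352 [ 0.44225705 -0.35591307  0.01636473]
```

View pics/w1.png

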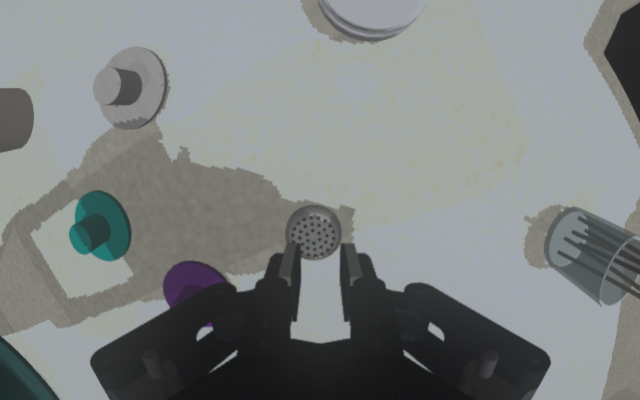

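```bash
python3 - <<'E'
from h import *
im,d=read_camera("wrist"); C=cloud("wrist",d); s=read_state()
m=regions_of("wrist","small_support")[0]["region"]
P=C[m&(d>0)]; print(len(P),np.percentile(P,[2,25,50,75,98],axis=0).round(4).tolist(),cv2.minEnclosingCircle(P[P[:,2]<.03][:,:2].astype(np.float32)))
# finger points near the tips
F=C[240:325,290:350];dd=d[240:325,290:350];f=C[240:330:15,275:365:10]
for r in (250,280,310):
    print(r,[C[r,c].round(3).tolist() for c in (282,292,320,347,352)])
print(s["tool_pos"])
E
```

```text
2387 [[0.426, -0.3712, 0.0094], [0.4358, -0.3626, 0.016], [0.4425, -0.3561, 0.0169], [0.449, -0.349, 0.0174], [0.456, -0.3407, 0.0183]] ((0.43673017621040344, -0.35741332173347473), 0.02082488313317299)
250 [[0.417, -0.342, 0.0], [0.444, -0.345, 0.056], [0.432, -0.363, 0.016], [0.453, -0.369, 0.055], [0.454, -0.371, 0.055]]
280 [[0.446, -0.343, 0.086], [0.444, -0.347, 0.08], [0.404, -0.374, -0.001], [0.451, -0.367, 0.08], [0.452, -0.369, 0.08]]
310 [[0.451, -0.344, 0.112], [0.429, -0.352, 0.08], [0.38, -0.383, -0.0], [0.438, -0.373, 0.081], [0.444, -0.371, 0.09]]
[ 0.43920302 -0.36079827  0.02612061]
```

```bash
python3 - <<'E'
from h import *
from scipy.spatial.transform import Rotation as R
im,d=read_camera("wrist"); C=cloud("wrist",d); s=read_state()
c=get_calibration("wrist");print(np.round(c["K"],1).tolist(),np.round(c["world_from_camera"],3).tolist())
Q=(C-s["tool_pos"])@R.from_rotvec(s["tcp_rot"]).as_matrix()
for r in range(200,330,10):
    print(r,[(Q[r,k]*1e3).round().astype(int).tolist() for k in (270,280,290,295,320,345,350,355,360)])
E
```

```text
[[309.7, 0.0, 319.9], [0.0, 309.7, 204.8], [0.0, 0.0, 1.0]] [[0.347, -0.902, -0.259, 0.504], [-0.938, -0.333, -0.097, -0.336], [0.002, 0.276, -0.961, 0.186], [0.0, 0.0, 0.0, 1.0]]
200 [[19, -31, 26], [19, -25, 26], [20, -19, 25], [19, -16, 26], [19, 0, 26], [19, 15, 27], [19, 19, 26], [19, 22, 26], [19, 25, 26]]
210 [[13, -32, 25], [13, -25, 25], [13, -19, 25], [13, -16, 26], [17, 0, 11], [13, 16, 26], [13, 19, 25], [13, 22, 26], [13, 25, 25]]
220 [[6, -32, 26], [6, -26, 26], [11, -18, 11], [12, -15, 10], [12, 0, 8], [6, 16, 26], [7, 19, 25], [7, 22, 25], [6, 25, 25]]
230 [[0, -32, 25], [0, -26, 25], [6, -18, 9], [6, -15, 8], [6, 0, 9], [0, 16, 25], [-1, 19, 27], [-1, 22, 26], [0, 26, 25]]
240 [[-8, -33, 27], [-8, -26, 27], [-1, -18, 10], [0, -15, 9], [0, 0, 9], [-7, 16, 25], [-8, 19, 26], [-8, 23, 26], [-8, 26, 26]]
250 [[-15, -33, 26], [-15, -27, 26], [11, -14, -30], [11, -12, -30], [-7, 0, 9], [10, 11, -29], [11, 14, -30], [10, 16, -28], [-15, 26, 26]]
260 [[6, -23, -32], [6, -19, -32], [10, -13, -40], [10, -11, -40], [-22, 0, 26], [10, 11, -40], [10, 13, -39], [11, 15, -41], [7, 
[... 157 characters left out ...]
[12, -19, -61], [11, -15, -58], [9, -12, -54], [5, -11, -48], [-37, 0, 25], [9, 10, -55], [9, 12, -54], [12, 13, -59], [12, 15, -59]]
290 [[12, -18, -67], [11, -14, -66], [6, -12, -58], [4, -10, -54], [-46, 0, 26], [4, 10, -54], [6, 11, -58], [11, 12, -66], [12, 14, -66]]
300 [[11, -17, -72], [12, -14, -73], [2, -12, -58], [0, -10, -55], [-54, 0, 26], [-1, 10, -54], [2, 11, -58], [12, 11, -73], [11, 13, -72]]
310 [[16, -15, -85], [16, -12, -85], [-2, -12, -60], [-6, -10, -54], [-62, 0, 25], [-6, 10, -54], [-2, 11, -60], [17, 10, -86], [16, 12, -85]]
320 [[16, -14, -90], [16, -11, -89], [-6, -12, -61], [-11, -11, -55], [-72, 0, 26], [-11, 10, -54], [-6, 12, -61], [16, 10, -90], [16, 11, -89]]
```

```bash
python3 - <<'E'
from h import *
im,d=read_camera("side"); C=cloud("side",d); s=read_state()
m=(np.hypot(C[...,0]-s["tool_pos"][0],C[...,1]-s["tool_pos"][1])<.045)&(C[...,2]>.004)
h,b=np.histogram(C[m][:,2],bins=np.arange(0,.2,.01)); print(h)
cv2.imwrite("pics/s1.png",cv2.resize(im[250:400,200:380],None,fx=4,fy=4,interpolation=cv2.INTER_CUBIC))
E
```

```text
[ 16 229   2   0  20  63  59   5  13  62  43 104  48  59 138 145  87 210
 296]
```

View pics/s1.png

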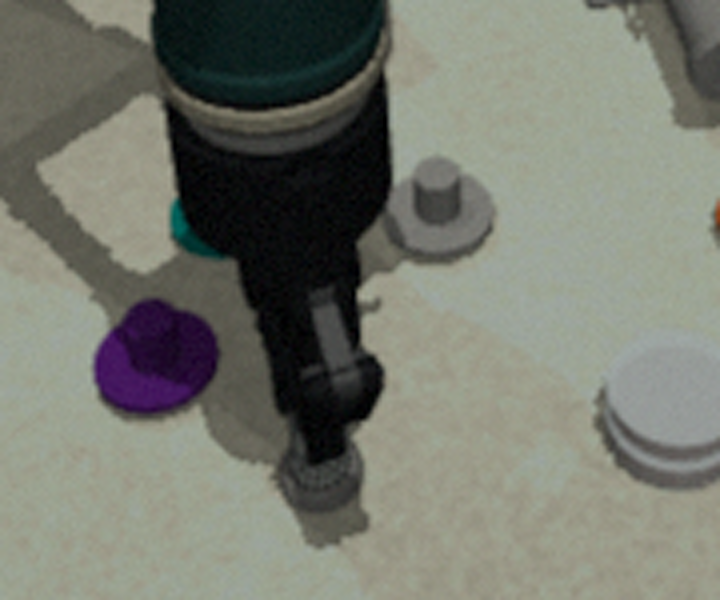

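Request:
step_arm(motion=[[[0.05,0.001,0.003,0,0,0,0],[0.05,0.001,0.003,0,0,0,0],[0.05,0.001,0.003,-0.02,0,0,0],[0.05,0.001,0.003,-0.035,0,0,0],[0.05,0.001,0.003,-0.047,0,0,0],[0.01,0.001,0.003,-0.047,0,0,0],[0.01,0.001,0.003,-0.047,0,0,0],[0.01,0.001,0.003,-0.047,0,0,0]]], newtons=40)

```text
time: 4.45
tool_pos: [0.4422, -0.3594, -0.0176]
tcp_rot: [3.089, 0.552, 0.004]
wrist_force: [-3.0, 3.0, 22.0]
width: 0.375
```

```bash
cat > t.py <<'E'
from h import *
from scipy.spatial.transform import Rotation as R
im,d=read_camera("wrist"); cv2.imwrite("pics/w2.png",im);C=cloud("wrist",d); s=read_state()
Q=(C-s["tool_pos"])@R.from_rotvec(s["tcp_rot"]).as_matrix()
print(s["tool_pos"].round(4),s["tcp_rot"].round(4),s["wrist_force"].round(1),s["width"],s["q"].round(2))
for r in range(190,280,6):
    print(r,[(Q[r,k]*1e3).round().astype(int).tolist()+[int(C[r,k,2]*1e3)] for k in (260,270,280,290,320,350,360,370)])
E
python3 t.py
```

```text
[ 0.4422 -0.3594 -0.0176] [3.0886 0.5515 0.0046] [-3.   3.2 21.6] 0.3698774367688281 [-0.73  0.31  2.02 -0.    0.8   0.49]
190 [[36, -29, -19, 1], [36, -24, -18, 0], [36, -19, -17, 0], [36, -14, -18, 0], [36, 0, -19, 1], [36, 14, -17, 0], [36, 19, -17, 0], [36, 24, -17, 0]]
196 [[33, -29, -17, 0], [33, -24, -18, 0], [33, -19, -18, 0], [33, -14, -18, 0], [33, 0, -18, 0], [33, 14, -18, 0], [33, 19, -18, 0], [33, 24, -17, 0]]
202 [[30, -29, -18, 0], [30, -24, -19, 1], [30, -19, -18, 0], [30, -15, -17, 0], [30, 0, -18, 0], [30, 14, -17, 0], [30, 19, -18, 0], [30, 24, -17, 0]]
208 [[27, -29, -18, 0], [27, -24, -17, 0], [27, -19, -18, 0], [27, -15, -17, 0], [27, 0, -17, 0], [27, 14, -17, 0], [27, 19, -18, 0], [27, 24, -17, 0]]
214 [[24, -30, -17, 0], [24, -25, -17, 0], [24, -19, -18, 0], [24, -15, -17, 0], [24, 0, -18, 0], [24, 14, -17, 0], [24, 19, -17, 0], [24, 24, -17, 0]]
220 [[21, -30, -17, 0], [21, -25, -18, 0], [21, -20, -19, 0], [21, -15, -17, 0], [21, 0, -18, 0], [21, 15, -16, -1], [21, 19, -18, 0], [21, 24, -17, 0]]
226 [[18, -30, -17, 0], [18, -25, -17, 0], [18, -20, -18, 0], [1
[... 614 characters left out ...]
, 0], [13, 0, -34, 16], [5, 15, -18, 0], [10, 18, -29, 11], [5, 25, -18, 0]]
256 [[6, -29, -28, 10], [10, -23, -35, 17], [11, -18, -37, 19], [9, -14, -32, 14], [10, 0, -35, 17], [9, 14, -32, 14], [11, 17, -37, 19], [10, 22, -36, 18]]
262 [[7, -28, -35, 16], [10, -22, -41, 23], [10, -17, -41, 23], [7, -14, -34, 16], [7, 0, -35, 17], [6, 14, -33, 15], [10, 17, -42, 24], [10, 21, -42, 24]]
268 [[6, -27, -39, 20], [10, -21, -48, 29], [10, -17, -47, 29], [4, -14, -35, 17], [5, 0, -36, 18], [3, 14, -34, 16], [11, 16, -48, 30], [11, 20, -48, 30]]
274 [[6, -26, -46, 28], [10, -20, -53, 35], [10, -16, -51, 33], [1, -14, -35, 17], [1, 0, -35, 16], [0, 14, -34, 16], [9, 16, -50, 32], [10, 20, -52, 34]]
```

View pics/w2.png

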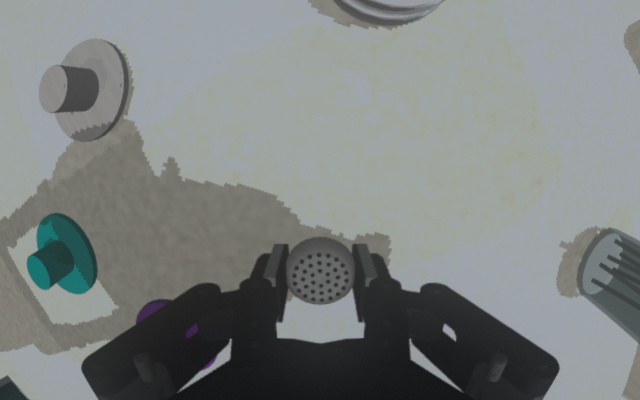

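Request:
step_arm(motion=[[[0.01,0,0,0.04,0,0,0],[0.01,0.01,0.01,0.09,0,0,0],[0.01,0.04,0.05,0.13,0,0,0],[0.01,0.07,0.1,0.155,0,0,0],[0.01,0.105,0.15,0.16,0,0,0],[0.01,0.14,0.2,0.16,0,0,0],[0.01,0.17,0.245,0.16,0,0,0],[0.01,0.1835,0.268,0.155,0,0,0]]], newtons=50)

```text
time: 5.5
tool_pos: [0.6274, -0.0887, 0.1373]
tcp_rot: [3.088, 0.555, 0.006]
wrist_force: [0.0, -1.4, -0.2]
width: 0.362
```

```bash
cat > m.py <<'E'
import sys
from h import *
from scipy.spatial.transform import Rotation as R
# python3 m.py name x y r z0 z1 ... : circle of points in height bands, wrist cam
im,d=read_camera("wrist"); cv2.imwrite("pics/w_last.png",im);C=cloud("wrist",d); s=read_state()
print(s["time"],s["tool_pos"].round(4),s["tcp_rot"].round(4),s["wrist_force"].round(1),round(s["width"],3))
Rm=R.from_rotvec(s["tcp_rot"]).as_matrix();print("jawdir",Rm[:2,1].round(3))
for a in sys.argv[1:]:
    x,y,r,z0,z1=map(float,a.split(","))
    m=(np.hypot(C[...,0]-x,C[...,1]-y)<r)&(C[...,2]>z0)&(C[...,2]<z1)&(d>0)
    g=cv2.cvtColor(im,cv2.COLOR_BGR2GRAY); 
    P=C[m]
    if len(P)<5: print(a,len(P));continue
    h=cv2.minEnclosingCircle(P[:,:2].astype(np.float32))
    print(a,len(P),"mean",P.mean(0).round(4),"circ",np.round(h[0],4),round(h[1],4),"z",np.percentile(P[:,2],[2,50,98]).round(4), "ext",np.percentile(P[:,:2],[1,99],axis=0).round(4).tolist())
E
python3 m.py .6274,-.0887,.014,.14,.2 .6257,-.0915,.025,.11,.128 .6083,.027,.04,.112,.128
```

```text
5.55 [ 0.6278 -0.0865  0.1362] [3.0899 0.5566 0.0061] [ 1.3  1.8 -0.7] 0.364
jawdir [ 0.349 -0.937]
.6274,-.0887,.014,.14,.2 2592 mean [ 0.6283 -0.0888  0.1715] circ [ 0.6274 -0.0887] 0.014 z [0.1695 0.171  0.1853] ext [[0.6145, -0.1021], [0.6407, -0.0757]]
.6257,-.0915,.025,.11,.128 1068 mean [ 0.632  -0.0856  0.1156] circ [ 0.6272 -0.0871] 0.0153 z [0.1101 0.1146 0.1219] ext [[0.6196, -0.1011], [0.6416, -0.0728]]
.6083,.027,.04,.112,.128 2058 mean [0.6104 0.0301 0.119 ] circ [0.609  0.0309] 0.025 z [0.1122 0.1205 0.1223] ext [[0.5866, 0.0075], [0.633, 0.0539]]
```

View pics/w_last.png

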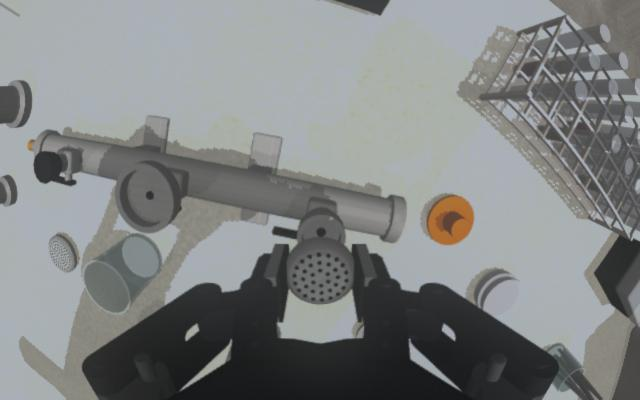

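```bash
python3 m.py .6274,-.0887,.0135,.168,.174 .6257,-.0895,.025,.11,.128 .6083,.029,.04,.112,.128; python3 -c "
from h import *
print(read_state()['tool_pos'],read_state()['joint_vel'].round(3))"
```

```text
5.6 [ 0.6264 -0.0885  0.1361] [3.0888e+00 5.5730e-01 3.0000e-03] [-0.4  0.3  0.1] 0.366
jawdir [ 0.349 -0.937]
.6274,-.0887,.0135,.168,.174 2418 mean [ 0.6281 -0.0885  0.1709] circ [ 0.6274 -0.0887] 0.0136 z [0.1693 0.1709 0.1722] ext [[0.6149, -0.1012], [0.6402, -0.0761]]
.6257,-.0895,.025,.11,.128 1103 mean [ 0.6309 -0.09    0.1162] circ [ 0.6256 -0.0914] 0.0151 z [0.1103 0.1138 0.123 ] ext [[0.6199, -0.1051], [0.6399, -0.0767]]
.6083,.029,.04,.112,.128 2443 mean [0.608  0.0263 0.1186] circ [0.6073 0.0272] 0.0249 z [0.1121 0.1207 0.1229] ext [[0.5846, 0.0031], [0.6312, 0.0499]]
[ 0.62641764 -0.08845389  0.13608873] [-0.047 -0.016  0.02  -0.032  0.016 -0.026]
```

Request:
step_arm(motion=[[[0.01,-0.002,-0.003,0,0,0,0],[0.01,-0.002,-0.003,-0.01,0,0,0],[0.01,-0.002,-0.003,-0.02,0,0,0],[0.01,-0.002,-0.003,-0.028,0,0,0],[0.01,-0.002,-0.003,-0.034,0,0,0],[0.01,-0.002,-0.003,-0.039,0,0,0],[0.01,-0.002,-0.003,-0.041,0,0,0],[0.01,-0.002,-0.003,-0.041,0,0,0]]])

```text
time: 6.6
tool_pos: [0.6261, -0.0908, 0.0965]
tcp_rot: [3.089, 0.557, 0.008]
wrist_force: [2.0, 3.9, 4.6]
width: 0.366
```

Request:
step_arm(motion=[[[0.05,0,0,0,0,0,0],[0.05,0,0,0,0,0,0],[0.05,0,0,0.03,0,0,0],[0.05,0,0,0.07,0,0,0],[0.075,-0.03,0.035,0.08,0,0,0],[0.075,-0.06,0.08,0.08,0,0,0],[0.075,-0.09,0.13,0.07,0,0,0],[0.075,-0.12,0.18,0.06,0,0,0]]])

```text
time: 7.6
tool_pos: [0.5047, 0.0898, 0.156]
tcp_rot: [3.089, 0.556, 0.008]
wrist_force: [1.3, 1.4, 0.2]
width: 0.876
```

Request:
step_arm(motion=[[[0.075,-0.03,0.045,-0.01,0,0,0],[0.075,-0.06,0.09,-0.02,0,0,0],[0.075,-0.077,0.119,-0.03,0,0,0],[0.075,-0.077,0.119,-0.04,0,0,0],[0.075,-0.077,0.119,-0.05,0,0,0],[0.075,-0.077,0.119,-0.05,0,0,0],[0.075,-0.077,0.119,-0.05,0,0,0],[0.075,-0.077,0.119,-0.05,0,0,0]]])

```text
time: 8.6
tool_pos: [0.4284, 0.2085, 0.1065]
tcp_rot: [3.089, 0.554, 0.009]
wrist_force: [-0.1, -0.4, 0.9]
width: 0.876
```

```bash
python3 m.py .43,.208,.04,.010,.022 .6256,-.0914,.03,.12,.145
```

```text
8.65 [0.4284 0.2086 0.1065] [3.0891 0.5542 0.0092] [ 0.4 -0.2 -0.3] 0.878
jawdir [ 0.348 -0.938]
.43,.208,.04,.010,.022 3092 mean [0.4318 0.2119 0.017 ] circ [0.4303 0.2114] 0.0275 z [0.014  0.0172 0.0188] ext [[0.4058, 0.1867], [0.456, 0.2365]]
.6256,-.0914,.03,.12,.145 0
```

View pics/w_last.png

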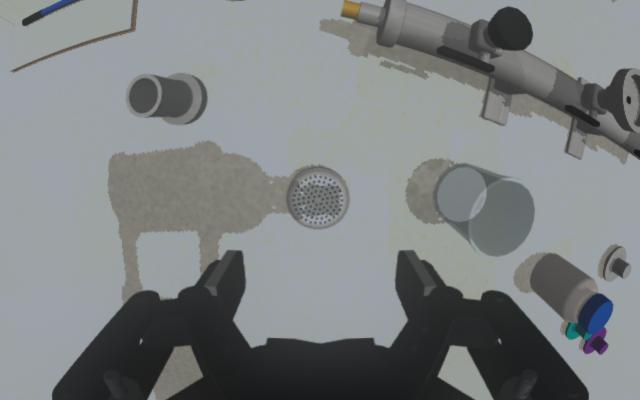

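Request:
step_arm(motion=[[[0.075,0.002,0.0025,-0.03,0,0,0],[0.075,0.002,0.0025,-0.07,0,0,0],[0.075,0.002,0.0025,-0.1,0,0,0],[0.075,0.002,0.0025,-0.124,0,0,0],[0.075,0.002,0.0025,-0.124,0,0,0],[0.03,0.002,0.0025,-0.124,0,0,0],[0.03,0.002,0.0025,-0.124,0,0,0],[0.03,0.002,0.0025,-0.124,0,0,0]]], newtons=50)

```text
time: 9.65
tool_pos: [0.4318, 0.2116, -0.0156]
tcp_rot: [3.09, 0.554, 0.014]
wrist_force: [-1.3, -1.2, 7.0]
width: 0.593
```

Request:
step_arm(motion=[[[0.03,0,0,0.04,0,0,0],[0.03,0,0,0.1,0,0,0],[0.03,0.02,-0.01,0.15,0,0,0],[0.03,0.06,-0.05,0.16,0,0,0],[0.03,0.1,-0.09,0.16,0,0,0],[0.03,0.14,-0.13,0.155,0,0,0],[0.03,0.165,-0.17,0.152,0,0,0],[0.03,0.1757,-0.1846,0.15,0,0,0]]], newtons=60)

```text
time: 10.65
tool_pos: [0.6087, 0.0247, 0.1346]
tcp_rot: [3.09, 0.55, 0.015]
wrist_force: [-0.2, 0.5, -2.1]
width: 0.593
```

```bash
python3 m.py .6075,.027,.03,.13,.2 >/dev/null; python3 -c "
from h import *
for i in range(3): read_camera('top')"; python3 m.py .6075,.027,.022,.13,.2 .6075,.027,.04,.112,.128 .6256,-.0914,.03,.122,.145
```

```text
10.9 [0.6066 0.0282 0.1344] [3.0902 0.5556 0.0127] [-0.  -0.2 -1.9] 0.598
jawdir [ 0.348 -0.937]
.6075,.027,.022,.13,.2 6156 mean [0.6086 0.0275 0.1672] circ [0.6075 0.027 ] 0.022 z [0.166  0.1672 0.1683] ext [[0.5871, 0.0067], [0.6284, 0.0476]]
.6075,.027,.04,.112,.128 1228 mean [0.6237 0.035  0.1193] circ [0.6123 0.0308] 0.0231 z [0.1121 0.1216 0.1233] ext [[0.6067, 0.011], [0.6327, 0.0529]]
.6256,-.0914,.03,.122,.145 1605 mean [ 0.6265 -0.0858  0.1302] circ [ 0.6254 -0.0893] 0.0176 z [0.1233 0.1311 0.1325] ext [[0.61, -0.1034], [0.6415, -0.0732]]
```

Request:
step_arm(motion=[[[0.03,0,0,-0.008,0,0,0],[0.03,0,0,-0.016,0,0,0],[0.03,0,0,-0.023,0,0,0],[0.03,0,0,-0.028,0,0,0],[0.03,0,0,-0.032,0,0,0],[0.03,0,0,-0.035,0,0,0],[0.03,0,0,-0.037,0,0,0],[0.03,0,0,-0.037,0,0,0]]])

```text
time: 11.9
tool_pos: [0.6085, 0.0285, 0.0986]
tcp_rot: [3.09, 0.555, 0.019]
wrist_force: [4.3, 2.3, 2.5]
width: 0.597
```

Request:
step_arm(motion=[[[0.075,0,0,0,0,0,0],[0.075,0,0,0,0,0,0],[0.075,0,0,0.03,0,0,0],[0.075,0,0,0.07,0,0,0],[0.075,-0.01,0.04,0.08,0,0,0],[0.06,-0.03,0.09,0.08,0,0,0],[0.06,-0.05,0.14,0.08,0,0,0],[0.06,-0.075,0.19,0.075,0,0,0]]])

```text
time: 12.9
tool_pos: [0.5326, 0.2194, 0.1735]
tcp_rot: [3.09, 0.554, 0.019]
wrist_force: [-0.1, 0.2, -0.2]
width: 0.701
```

Request:
step_arm(motion=[[[0.06,-0.02,0.05,-0.01,0,0,0],[0.06,-0.04,0.09,-0.025,0,0,0],[0.06,-0.06,0.133,-0.04,0,0,0],[0.06,-0.06,0.133,-0.05,0,0,0],[0.06,-0.06,0.133,-0.05,0,0,0],[0.06,-0.06,0.133,-0.05,0,0,0],[0.06,-0.06,0.133,-0.05,0,0,0],[0.06,-0.06,0.133,-0.05,0,0,0]]])

```text
time: 13.9
tool_pos: [0.4733, 0.3519, 0.1241]
tcp_rot: [3.091, 0.552, 0.02]
wrist_force: [-0.4, 0.4, 0.1]
width: 0.7
```

```bash
python3 m.py .4725,.3527,.04,.06,.08 .4725,.3527,.04,.008,.02 .605,.344,.045,.075,.1 .608,.0275,.04,.122,.14
```

```text
13.95 [0.4732 0.352  0.1241] [3.0904 0.5526 0.0197] [-0.5  0.3 -0.1] 0.704
jawdir [ 0.347 -0.938]
.4725,.3527,.04,.06,.08 827 mean [0.4727 0.3556 0.0695] circ [0.4728 0.3555] 0.0161 z [0.0606 0.0714 0.0732] ext [[0.458, 0.3408], [0.4883, 0.3705]]
.4725,.3527,.04,.008,.02 814 mean [0.4807 0.358  0.0156] circ [0.4733 0.3557] 0.0234 z [0.0096 0.0157 0.0195] ext [[0.4595, 0.3334], [0.4954, 0.3775]]
.605,.344,.045,.075,.1 1978 mean [0.6067 0.3459 0.0864] circ [0.6053 0.3461] 0.0256 z [0.0758 0.089  0.0914] ext [[0.5803, 0.3224], [0.6295, 0.3708]]
.608,.0275,.04,.122,.14 0
```

View pics/w_last.png

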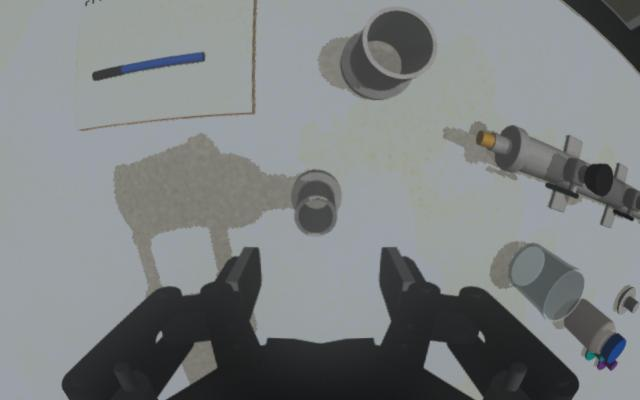

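Request:
step_arm(motion=[[[0.06,0,0.0035,-0.02,0,0,0],[0.06,0,0.0035,-0.06,0,0,0],[0.06,0,0.0035,-0.09,0,0,0],[0.06,0,0.0035,-0.11,0,0,0],[0.06,0,0.0035,-0.11,0,0,0],[0.015,0,0.0035,-0.11,0,0,0],[0.015,0,0.0035,-0.11,0,0,0],[0.015,0,0.0035,-0.11,0,0,0]]], newtons=50)

```text
time: 14.95
tool_pos: [0.4745, 0.3564, 0.0158]
tcp_rot: [3.092, 0.553, 0.024]
wrist_force: [0.5, -0.0, 2.7]
width: 0.36
```

Request:
step_arm(motion=[[[0.015,0,0,0.05,0,0,0],[0.015,0,0,0.11,0,0,0],[0.015,0.01,-0.03,0.16,0,0,0],[0.015,0.03,-0.08,0.18,0,0,0],[0.015,0.045,-0.135,0.18,0,0,0],[0.015,0.06,-0.19,0.18,0,0,0],[0.015,0.08,-0.245,0.18,0,0,0],[0.015,0.1,-0.3,0.18,0,0,0]]])

```text
time: 15.95
tool_pos: [0.5745, 0.0546, 0.196]
tcp_rot: [3.092, 0.553, 0.025]
wrist_force: [1.0, 0.2, -2.1]
width: 0.356
```

Request:
step_arm(motion=[[[0.015,0.02,-0.05,0,0,0,0],[0.015,0.035,-0.1,-0.005,0,0,0],[0.015,0.05,-0.135,-0.01,0,0,0],[0.015,0.0515,-0.147,-0.015,0,0,0],[0.015,0.0515,-0.147,-0.015,0,0,0],[0.015,0.0515,-0.147,-0.015,0,0,0],[0.015,0.0515,-0.147,-0.015,0,0,0],[0.015,0.0515,-0.147,-0.015,0,0,0]]])

```text
time: 16.95
tool_pos: [0.6261, -0.0914, 0.1814]
tcp_rot: [3.091, 0.555, 0.026]
wrist_force: [-0.0, 0.1, -1.4]
width: 0.364
```

```bash
python3 m.py .6256,-.0905,.022,.235,.27 .6256,-.0905,.04,.17,.20 .6256,-.0905,.03,.122,.14 .608,.0275,.04,.122,.14
```

```text
17.0 [ 0.6261 -0.0915  0.1814] [3.0915 0.5546 0.0261] [-0.  -0.9 -1.6] 0.355
jawdir [ 0.348 -0.938]
.6256,-.0905,.022,.235,.27 3323 mean [ 0.6277 -0.0896  0.2415] circ [ 0.626  -0.0904] 0.0219 z [0.2353 0.2378 0.2687] ext [[0.6093, -0.1095], [0.6449, -0.0691]]
.6256,-.0905,.04,.17,.20 2442 mean [ 0.6364 -0.0877  0.1845] circ [ 0.6269 -0.0914] 0.0225 z [0.1716 0.1826 0.1992] ext [[0.6119, -0.1094], [0.6473, -0.07]]
.6256,-.0905,.03,.122,.14 284 mean [ 0.6377 -0.0853  0.1286] circ [ 0.6324 -0.0879] 0.0154 z [0.123  0.1293 0.1323] ext [[0.6266, -0.1], [0.642, -0.0744]]
.608,.0275,.04,.122,.14 3345 mean [0.6098 0.0254 0.1306] circ [0.6079 0.0283] 0.0278 z [0.1246 0.131  0.1326] ext [[0.5835, 0.0021], [0.6336, 0.0518]]
```

View pics/w_last.png

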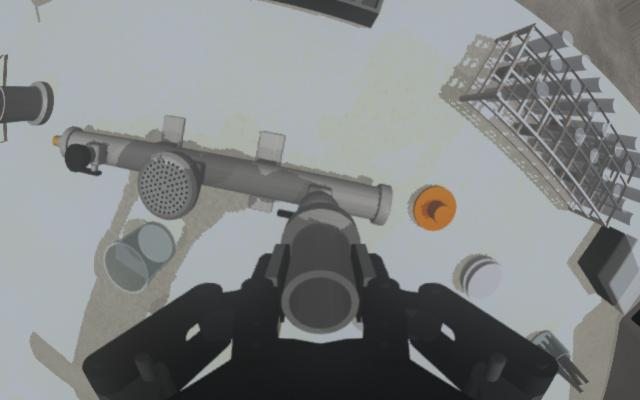

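Request:
step_arm(motion=[[[0.015,-0.001,0,-0.012,0,0,0],[0.015,-0.001,0,-0.022,0,0,0],[0.015,-0.001,0,-0.028,0,0,0],[0.015,-0.001,0,-0.033,0,0,0],[0.015,-0.001,0,-0.038,0,0,0],[0.015,-0.001,0,-0.042,0,0,0],[0.015,-0.001,0,-0.044,0,0,0],[0.015,-0.001,0,-0.044,0,0,0]]])

```text
time: 18.0
tool_pos: [0.6256, -0.0914, 0.1386]
tcp_rot: [3.091, 0.555, 0.028]
wrist_force: [-1.1, 2.3, 3.6]
width: 0.358
```

Request:
step_arm(motion=[[[0.06,0,0,0,0,0,0],[0.06,0,0,0,0,0,0],[0.06,0,0,0.04,0,0,0],[0.06,0,0,0.08,0,0,0],[0.08,0,0.03,0.09,0,0,0],[0.08,-0.005,0.09,0.09,0,0,0],[0.08,-0.005,0.15,0.09,0,0,0],[0.08,-0.01,0.21,0.08,0,0,0]]])

```text
time: 19.0
tool_pos: [0.6164, 0.1201, 0.2197]
tcp_rot: [3.091, 0.554, 0.033]
wrist_force: [1.0, -0.3, 0.0]
width: 0.938
```

Request:
step_arm(motion=[[[0.08,-0.005,0.06,-0.01,0,0,0],[0.08,-0.008,0.12,-0.03,0,0,0],[0.08,-0.01,0.18,-0.05,0,0,0],[0.08,-0.01,0.228,-0.07,0,0,0],[0.08,-0.01,0.228,-0.075,0,0,0],[0.08,-0.01,0.228,-0.075,0,0,0],[0.08,-0.01,0.228,-0.075,0,0,0],[0.08,-0.01,0.228,-0.075,0,0,0]]])

```text
time: 20.0
tool_pos: [0.6073, 0.347, 0.1458]
tcp_rot: [3.092, 0.551, 0.035]
wrist_force: [-0.4, -0.3, 0.8]
width: 0.937
```

```bash
python3 m.py .605,.345,.045,.075,.1 .605,.345,.045,.008,.02
```

```text
20.05 [0.6073 0.3472 0.1458] [3.0919 0.551  0.0351] [ 0.2 -0.6  0.5] 0.941
jawdir [ 0.345 -0.938]
.605,.345,.045,.075,.1 1470 mean [0.6041 0.3457 0.0865] circ [0.6055 0.3463] 0.0256 z [0.0757 0.0892 0.091 ] ext [[0.5815, 0.3224], [0.6304, 0.3705]]
.605,.345,.045,.008,.02 1027 mean [0.617  0.3507 0.0157] circ [0.6066 0.3471] 0.0334 z [0.0098 0.0158 0.0194] ext [[0.5836, 0.3158], [0.638, 0.3783]]
```

Request:
step_arm(motion=[[[0.08,-0.0015,-0.0005,-0.02,-0.2,1.3,0],[0.08,-0.0015,-0.0005,-0.06,-0.2,1.3,0],[0.08,-0.0015,-0.0005,-0.1,-0.2,1.3,0],[0.08,-0.0015,-0.0005,-0.128,-0.2,1.3,0],[0.08,-0.0015,-0.0005,-0.128,-0.2,1.3,0],[0.03,-0.0015,-0.0005,-0.128,-0.2,1.3,0],[0.03,-0.0015,-0.0005,-0.128,-0.2,1.3,0],[0.03,-0.0015,-0.0005,-0.128,-0.2,1.3,0]]], newtons=60)

```text
time: 21.05
tool_pos: [0.6074, 0.3474, 0.02]
tcp_rot: [-3.092, -0.551, -0.005]
wrist_force: [0.8, -0.6, 3.0]
width: 0.566
```

Request:
step_arm(motion=[[[0.03,0,0,0.05,0,0,0],[0.03,0,0,0.11,0,0,0],[0.03,0,-0.02,0.16,0,0,0],[0.03,0,-0.06,0.18,0,0,0],[0.03,0,-0.11,0.18,0,0,0],[0.03,0,-0.16,0.18,0,0,0],[0.03,0,-0.21,0.18,0,0,0],[0.03,0,-0.25,0.18,0,0,0]]])

```text
time: 22.05
tool_pos: [0.6067, 0.0954, 0.2]
tcp_rot: [-3.092, -0.55, -0.005]
wrist_force: [-0.8, -0.5, -2.2]
width: 0.565
```

Request:
step_arm(motion=[[[0.03,0,-0.04,0,0,0,0],[0.03,0,-0.065,-0.005,0,0,0],[0.03,0,-0.07,-0.01,0,0,0],[0.03,0,-0.07,-0.01,0,0,0],[0.03,0,-0.07,-0.01,0,0,0],[0.03,0,-0.07,-0.01,0,0,0],[0.03,0,-0.07,-0.01,0,0,0],[0.03,0,-0.07,-0.01,0,0,0]]])

```text
time: 23.05
tool_pos: [0.6068, 0.0258, 0.1901]
tcp_rot: [-3.092, -0.551, -0.005]
wrist_force: [0.9, 0.3, -2.9]
width: 0.563
```

```bash
python3 m.py .608,.0275,.03,.25,.29 .608,.0275,.045,.168,.21 .608,.0275,.04,.122,.14 .6256,-.0905,.025,.185,.21 .6256,-.0905,.04,.128,.147
```

```text
23.1 [0.6068 0.0257 0.1901] [-3.0924 -0.5508 -0.0048] [ 0.  -0.5 -1.2] 0.563
jawdir [ 0.345 -0.938]
.608,.0275,.03,.25,.29 8383 mean [0.6189 0.0316 0.2721] circ [0.612 0.029] 0.029 z [0.2508 0.2774 0.2896] ext [[0.5909, 0.0034], [0.6303, 0.0568]]
.608,.0275,.045,.168,.21 4974 mean [0.6148 0.0288 0.1917] circ [0.607  0.0262] 0.0331 z [0.1742 0.1881 0.2093] ext [[0.5825, -0.002], [0.6376, 0.0567]]
.608,.0275,.04,.122,.14 503 mean [0.6274 0.0375 0.1293] circ [0.6189 0.0339] 0.0236 z [0.1229 0.1297 0.132 ] ext [[0.6115, 0.0149], [0.6344, 0.0542]]
.6256,-.0905,.025,.185,.21 1208 mean [ 0.6244 -0.0904  0.1919] circ [ 0.6239 -0.0916] 0.0165 z [0.1853 0.1928 0.1961] ext [[0.6094, -0.1065], [0.6393, -0.0761]]
.6256,-.0905,.04,.128,.147 1266 mean [ 0.6283 -0.0803  0.1383] circ [ 0.6246 -0.0917] 0.0236 z [0.1289 0.1388 0.1455] ext [[0.6028, -0.1063], [0.6466, -0.0687]]
```

View pics/w_last.png

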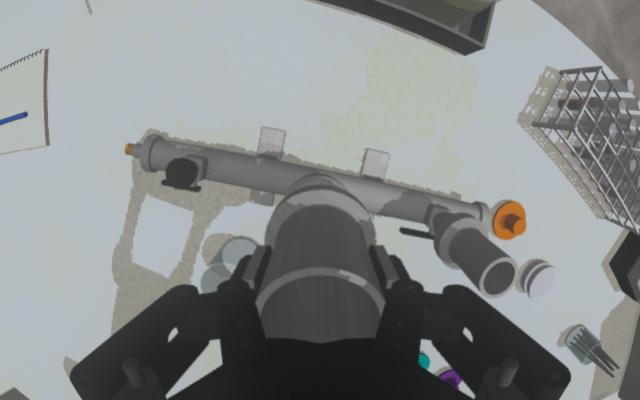

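Request:
step_arm(motion=[[[0.03,0.001,0.0015,-0.012,0,0,0],[0.03,0.001,0.0015,-0.024,0,0,0],[0.03,0.001,0.0015,-0.032,0,0,0],[0.03,0.001,0.0015,-0.037,0,0,0],[0.03,0.001,0.0015,-0.042,0,0,0],[0.03,0.001,0.0015,-0.046,0,0,0],[0.03,0.001,0.0015,-0.0485,0,0,0],[0.03,0.001,0.0015,-0.0485,0,0,0]]])

```text
time: 24.1
tool_pos: [0.6085, 0.0274, 0.1429]
tcp_rot: [-3.092, -0.551, -0.008]
wrist_force: [-0.3, 0.7, 1.6]
width: 0.564
```

Request:
step_arm(motion=[[[0.08,0,0,0,0,0,0],[0.08,0,0,0,0,0,0],[0.08,0,0,0.04,0,0,0],[0.08,0,0,0.09,0,0,0],[0.08,0,-0.005,0.12,0,0,0],[0.06,-0.025,-0.045,0.12,0,0,0],[0.05,-0.05,-0.095,0.12,0,0,0],[0.05,-0.08,-0.145,0.1,0,0,0]]])

```text
time: 25.1
tool_pos: [0.5293, -0.1192, 0.2448]
tcp_rot: [3.091, 0.552, 0.014]
wrist_force: [0.2, 0.0, 0.6]
width: 0.582
```

Request:
step_arm(motion=[[[0.05,-0.02,-0.05,-0.03,0,0,0],[0.05,-0.04,-0.098,-0.07,0,0,0],[0.05,-0.041,-0.098,-0.11,0,0,0],[0.05,-0.041,-0.098,-0.13,0,0,0],[0.05,-0.041,-0.098,-0.14,0,0,0],[0.05,-0.041,-0.098,-0.14,0,0,0],[0.05,-0.041,-0.098,-0.14,0,0,0],[0.05,-0.041,-0.098,-0.14,0,0,0]]])

```text
time: 26.1
tool_pos: [0.4894, -0.2175, 0.1062]
tcp_rot: [3.089, 0.553, 0.017]
wrist_force: [0.2, 0.0, 0.2]
width: 0.59
```

```bash
python3 m.py .4877,-.2155,.04,.007,.02 .4877,-.2155,.025,.028,.045 .608,.0275,.04,.195,.23 .608,.0275,.045,.128,.147; cat > ft.py <<'E'
from h import *
C=cloud("top",read_camera("top")[1])
def f(n,x,y,r,z0,z1):
    P=C[(np.hypot(C[...,0]-x,C[...,1]-y)<r)&(C[...,2]>z0)&(C[...,2]<z1)]
    print(n,len(P),np.round(cv2.minEnclosingCircle(P[:,:2].astype(np.float32))[0],4) if len(P) else "",np.percentile(P[:,2],[5,50,95]).round(4) if len(P) else "")
f("bigF rim",.608,.0275,.04,.19,.26); f("smallF rim",.6256,-.0905,.03,.18,.26); f("bigF skirt",.608,.0275,.045,.125,.145)
f("beaker",.475,.085,.045,.06,.09); f("bottle",.437,-.09,.04,.09,.12); f("dishes",.585,-.345,.045,.02,.04)
E
python3 ft.py
```

```text
26.15 [ 0.4892 -0.2175  0.106 ] [3.0893 0.5527 0.0169] [ 0.3 -0.5  0.1] 0.584
jawdir [ 0.347 -0.938]
.4877,-.2155,.04,.007,.02 2329 mean [ 0.4908 -0.2137  0.013 ] circ [ 0.4884 -0.2147] 0.0275 z [0.0114 0.0129 0.0144] ext [[0.4629, -0.2399], [0.5142, -0.1891]]
.4877,-.2155,.025,.028,.045 668 mean [ 0.4892 -0.2142  0.0364] circ [ 0.4884 -0.2145] 0.0114 z [0.0292 0.0368 0.0382] ext [[0.4784, -0.2245], [0.499, -0.2039]]
.608,.0275,.04,.195,.23 0
.608,.0275,.045,.128,.147 261 mean [0.5782 0.0195 0.1322] circ [0.5821 0.0276] 0.0249 z [0.1282 0.1321 0.1373] ext [[0.5739, 0.0045], [0.5819, 0.0486]]
bigF rim 222 [0.6061 0.0252] [0.1931 0.2114 0.2144]
smallF rim 111 [ 0.6232 -0.0936] [0.183  0.1941 0.1966]
bigF skirt 445 [0.6058 0.025 ] [0.1294 0.1355 0.1424]
beaker 196 [0.4789 0.0824] [0.0615 0.0777 0.0815]
bottle 258 [ 0.4371 -0.0821] [0.1036 0.1059 0.1081]
dishes 21 [ 0.6034 -0.3201] [0.0256 0.031  0.0327]
```

View pics/w_last.png

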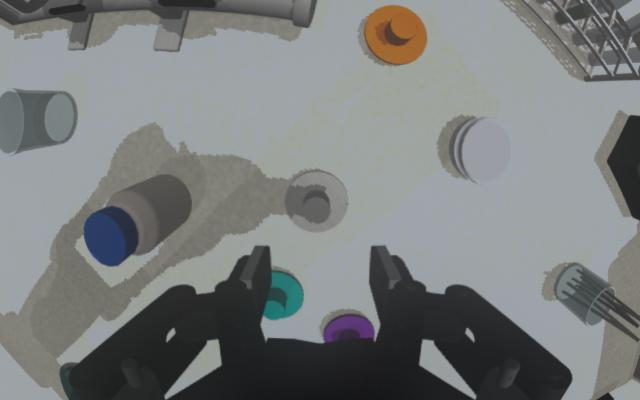

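Request:
step_arm(motion=[[[0.05,-0.001,0.003,-0.02,-0.1,0.6,0],[0.05,-0.001,0.003,-0.05,-0.1,0.6,0],[0.05,-0.001,0.003,-0.08,-0.1,0.6,0],[0.05,-0.001,0.003,-0.1,-0.1,0.6,0],[0.05,-0.001,0.003,-0.107,-0.1,0.6,0],[0.005,-0.001,0.003,-0.107,-0.1,0.6,0],[0.005,-0.001,0.003,-0.107,-0.1,0.6,0],[0.005,-0.001,0.003,-0.107,-0.1,0.6,0]]], newtons=50)

```text
time: 27.2
tool_pos: [0.4887, -0.2147, -0.0004]
tcp_rot: [3.089, 0.553, 0.002]
wrist_force: [0.3, 0.2, -1.8]
width: 0.228
```

Request:
step_arm(motion=[[[0.005,0,0,0.05,0,0,0],[0.005,0,0,0.11,0,0,0],[0.005,0,0,0.17,0,0,0],[0.005,0,0.01,0.22,0,0,0],[0.005,0.02,0.05,0.245,0,0,0],[0.005,0.045,0.1,0.25,0,0,0],[0.005,0.07,0.15,0.25,0,0,0],[0.005,0.095,0.2,0.25,0,0,0]]])

```text
time: 28.2
tool_pos: [0.5844, -0.0133, 0.2506]
tcp_rot: [3.088, 0.552, 0.005]
wrist_force: [0.5, -0.0, -1.7]
width: 0.229
```

Request:
step_arm(motion=[[[0.005,0.02,0.035,0,0,0,0],[0.005,0.025,0.042,0,0,0,0],[0.005,0.025,0.042,-0.005,0,0,0],[0.005,0.025,0.042,-0.01,0,0,0],[0.005,0.025,0.042,-0.01,0,0,0],[0.005,0.025,0.042,-0.01,0,0,0],[0.005,0.025,0.042,-0.01,0,0,0],[0.005,0.025,0.042,-0.01,0,0,0]]])

```text
time: 29.2
tool_pos: [0.6095, 0.0286, 0.2409]
tcp_rot: [3.088, 0.551, 0.005]
wrist_force: [0.7, 0.4, -1.5]
width: 0.231
```

```bash
python3 m.py .608,.0275,.04,.247,.262 .608,.0275,.04,.202,.22 .608,.0275,.045,.128,.147
```

```text
29.25 [0.6095 0.0287 0.2408] [3.0881 0.5517 0.0052] [ 0.1 -0.3 -1. ] 0.231
jawdir [ 0.346 -0.938]
.608,.0275,.04,.247,.262 3456 mean [0.6223 0.0336 0.2548] circ [0.6093 0.029 ] 0.0275 z [0.2522 0.2547 0.2603] ext [[0.5848, 0.0063], [0.6359, 0.0548]]
.608,.0275,.04,.202,.22 579 mean [0.6262 0.0336 0.2108] circ [0.6164 0.0307] 0.0229 z [0.2026 0.2124 0.2141] ext [[0.6123, 0.0108], [0.6318, 0.0511]]
.608,.0275,.045,.128,.147 1332 mean [0.6219 0.0327 0.1383] circ [0.6073 0.0275] 0.0333 z [0.13   0.1388 0.1449] ext [[0.5898, -0.0041], [0.6394, 0.0589]]
```

View pics/w_last.png

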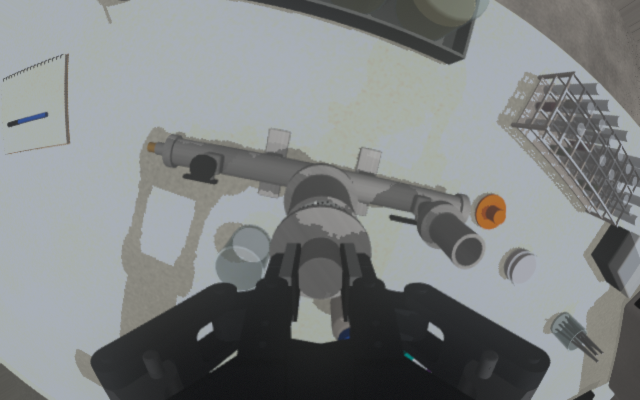

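Request:
step_arm(motion=[[[0.005,-0.0018,-0.0013,-0.008,0,0,0],[0.005,-0.0018,-0.0013,-0.016,0,0,0],[0.005,-0.0018,-0.0013,-0.023,0,0,0],[0.005,-0.0018,-0.0013,-0.028,0,0,0],[0.005,-0.0018,-0.0013,-0.032,0,0,0],[0.005,-0.0018,-0.0013,-0.035,0,0,0],[0.005,-0.0018,-0.0013,-0.038,0,0,0],[0.005,-0.0018,-0.0013,-0.038,0,0,0]]])

```text
time: 30.25
tool_pos: [0.6082, 0.0275, 0.2043]
tcp_rot: [3.088, 0.552, 0.008]
wrist_force: [-2.5, 0.3, 4.6]
width: 0.229
```

Seated height reached (0.2043 against 0.2041 expected). Release, rise and back off for the checks.

Request:
step_arm(motion=[[[0.05,0,0,0,0,0,0],[0.05,0,0,0,0,0,0],[0.05,0,0,0.02,0,0,0],[0.05,0,0,0.05,0,0,0],[0.05,0,0,0.08,0,0,0],[0.05,-0.05,0,0.09,0,0,0],[0.05,-0.1,0,0.09,0,0,0],[0.05,-0.14,0,0.09,0,0,0]]])

```text
time: 31.25
tool_pos: [0.4671, 0.0275, 0.2961]
tcp_rot: [3.088, 0.552, 0.011]
wrist_force: [-0.6, 0.3, 0.3]
width: 0.584
```

```bash
sleep 0; python3 - <<'E'
from h import *
s=read_state()
im,d=read_camera("side"); cv2.imwrite("pics/s2.png",cv2.resize(im[100:400,210:480],None,fx=2,fy=2,interpolation=cv2.INTER_CUBIC))
im,d=read_camera("wrist"); cv2.imwrite("pics/w9.png",im); C=cloud("wrist",d)
for n,x,y,r,z0,z1 in [("plate",.608,.0275,.035,.21,.225),("knob",.608,.0275,.02,.235,.26),("bskirt",.608,.0275,.045,.128,.147),("srim",.6256,-.0915,.025,.185,.205),("sskirt",.6256,-.0915,.035,.128,.147),("beaker",.475,.085,.045,.06,.09),("bottle",.437,-.083,.04,.09,.12),("dishes",.585,-.341,.045,.025,.04)]:
    P=C[(np.hypot(C[...,0]-x,C[...,1]-y)<r)&(C[...,2]>z0)&(C[...,2]<z1)&(d>0)]
    if len(P)<5: print(n,len(P));continue
    A=np.c_[P[:,:2]-P[:,:2].mean(0),np.ones(len(P))]; k=np.linalg.lstsq(A,P[:,2],rcond=None)[0]
    c=cv2.minEnclosingCircle(P[:,:2].astype(np.float32)); print(n,len(P),np.round(c[0],4),round(c[1],4),"z",np.percentile(P[:,2],[5,50,95]).round(4),"slope",k[:2].round(3))
E
python3 ft.py
```

```text
plate 2575 [0.6107 0.0271] 0.0276 z [0.2176 0.2189 0.2203] slope [0.01  0.002]
knob 760 [0.6107 0.0277] 0.0115 z [0.2387 0.2428 0.2441] slope [ 0.091 -0.034]
bskirt 865 [0.6096 0.027 ] 0.0332 z [0.1343 0.1398 0.1446] slope [ 0.05  -0.013]
srim 567 [ 0.6271 -0.0917] 0.0164 z [0.1859 0.1943 0.1969] slope [-0.003 -0.013]
sskirt 650 [ 0.6273 -0.0916] 0.0235 z [0.1308 0.1398 0.145 ] slope [ 0.078 -0.105]
beaker 735 [0.4833 0.0841] 0.0322 z [0.0623 0.0788 0.0813] slope [ 0.063 -0.03 ]
bottle 841 [ 0.4418 -0.0799] 0.0202 z [0.0959 0.1061 0.1074] slope [-0.076 -0.122]
dishes 712 [ 0.591  -0.3364] 0.0311 z [0.0275 0.0318 0.0333] slope [ 0.009 -0.036]
bigF rim 629 [0.6074 0.026 ] [0.2133 0.2184 0.2425]
smallF rim 110 [ 0.623  -0.0941] [0.1829 0.1943 0.1968]
bigF skirt 166 [0.6055 0.025 ] [0.1354 0.1391 0.1438]
beaker 0  
bottle 14 [ 0.4377 -0.099 ] [0.105  0.1065 0.1082]
dishes 499 [ 0.5852 -0.3381] [0.0283 0.0312 0.0339]
```

View pics/s2.png

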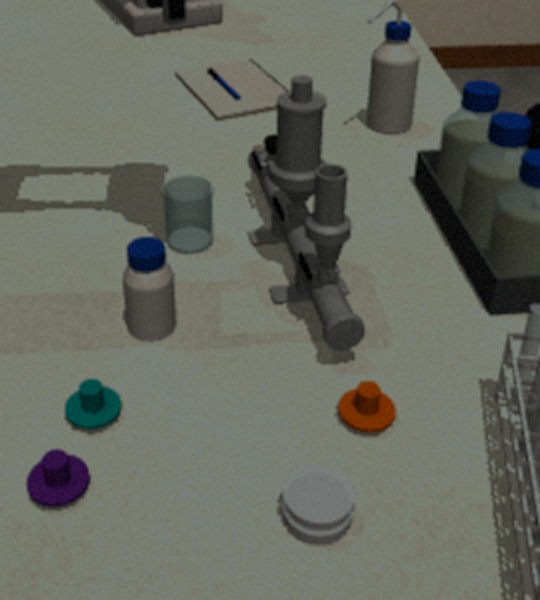

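```bash
python3 -c "
from workcell import *
print(finish_job(), read_state()['time'])"
```

```text
the job is handed in; nothing more can be done
the job is handed in; nothing more can be done
```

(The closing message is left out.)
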